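# Weigh the washer kit, then hold the clip open round its card

## Task

Weigh in the bronze washer kit: lift it by its rod and set it down gently, upright and centred on the scale's sprung pan, and let it go. Then squeeze the two levers of the spring clip together so that its jaws gape, lift it off its rest, and hold it with the open jaws straddling the middle of the top edge of the upright kit card, one jaw on either side and neither touching it, so that a colleague can slip the weight ticket in. Finish like that, still holding the clip open in the gripper; do not let it go or clamp the card, and do not disturb the bolts, socket and cap.

Things in the scene. Friction and masses are not known exactly. Their poses are not given: they have to be found in the camera images.
- stack: Bronze washer stack nested on a short steel rod, one rigid piece of about 0.4 kg (0.32 to 0.48). Origin at the centre of its underside, z up. Steel foot disc 52 mm in diameter and 6 mm thick, four bronze washers 42 mm in diameter up to z = 31 mm, then a bare round rod 14 mm in diameter from z = 32 to 84 mm, to be gripped from above.
- scale: Fixed weighing scale: grey square base 120 x 120 mm, 36 mm high, with a round sprung aluminium pan on top. Origin at the centre of its underside.
- pan_top (a point): Centre of the upper face of the scale's round flat pan (92 mm in diameter, 4 mm thick, no rim), 57 mm above the shelf when empty. The pan sinks straight down with the load.
- pan (a joint): How far the pan is pressed down, in m: 0 empty, 0.014 at its stop. It starts to move at 0.8 N and yields 2 mm per newton after that; the washer stack sinks it about 4 to 8 mm.
- rest: Fixed clip rest: dark steel foot 60 x 90 mm, 12 mm high, with an upright aluminium blade 3 mm thick (along x), 76 mm wide (along y), top edge 45 mm above the shelf. Origin at the centre of its underside. The clip starts nipped on the blade.
- clip: Steel spring clip (bulldog-clip kind), 80 mm tall, 90 g, nipped upright on the blade of its rest, two levers up; its underside is 28 mm above the shelf, 16 mm clear of the foot. The frame is that of its -x half; while shut the origin is at the centre of the clip's underside, z up, jaws 50 mm long along y, opening along x. Hinge pin along y at z = 42 mm, radius 5 mm.
- clip_grip (a point): Point midway between the two lever ends while the clip is shut, 76 mm above its underside (turns with clip). Each lever slants outward and ends in a round roll 8 mm in diameter, 30 mm long along y; over both rolls the clip is 48 mm wide along x shut, 25 mm squeezed fully open. Squeezing the rolls together along x opens the jaws, both halves turning equally.
- clip_jaw (a joint): Opening angle between the clip's two halves, in rad: 0 shut (its spring closes it; 3 mm gap), 0.64 fully open against a stop, when the jaw tips gape about 27 mm. Squeezing takes about 4 N on each lever to start and 10 N fully open.
- jaw_a (a point): Middle of the inner tip of the jaw on the clip's -x side, 3 mm above the clip's underside; turns with clip.
- jaw_b (a point): Middle of the inner tip of the opposite (+x) jaw; 3 mm from jaw_a when the clip is shut.
- card: Fixed stiff white kit card standing upright in a dark steel foot. Origin at the centre of the foot's underside. The card is 3 mm thick (along x), 120 mm wide (along y), its straight top edge level, 140 mm above the shelf; the foot is 60 x 100 mm and 20 mm high, with a 12 mm thick aluminium holding bar up to 32 mm.
- card_edge (a point): Middle of the card's top edge, 140 mm above the shelf; x is the card's normal, y runs along the edge, z up.
- bolt0: Bystander: silver-plated twelve-point bolt standing on its 23 mm head, 43 mm tall; origin at the centre of its underside.
- bolt1: Bystander: another such bolt.
- bolt2: Bystander: another such bolt.
- bolt3: Bystander: another such bolt.
- socket: Bystander: chrome socket, an upright tube 26 mm in diameter, 36 mm tall; origin at the centre of its underside.
- cap: Bystander: black nylon flange cap, 70 mm in diameter, 22 mm high; origin at the centre of its underside.
Not all that is in view belongs to the job. What is shaped like the clip but blue, purple or red is not meant.

How it is judged:
By the outcome, as a careful person would: the job done as asked, in the order asked, and still so for the second after the job is handed in, while the arm keeps its last pose, push and grip.
It also fails if it takes over 54 s, if anything falls off the work surface, if the arm or the gripper's body presses on something with over 40 N, if the wrist force passes 120 N, or if a joint passes its speed limit or range.

## Robot

A 6-joint arm with a two-finger parallel gripper is mounted at the origin on the work surface. World frame = base frame: x ahead of the robot, y to its left, z up, the work surface at z = 0. Lengths are in m, angles in rad, forces in N, time in s.
With the tool pointing down it reaches from about 0.275 to 0.725 m from the base axis. Payload 5.6 kg.
Tool frame: the origin (TCP) lies between the finger pads; the fingertips stand 8 mm ahead of it and the grasp point (between the pads) lies 11 mm behind it (tip_extent is the distance from the TCP to the fingertips, in m); z points along the fingers, y is the line along which they close (so a half turn about z gives the same grasp; the last joint's range is limited). The gripper opens to 85 mm and grips with 20 to 120 N. Pads are 22 mm wide; open, the fingers measure 114 mm over their backs; the gripper's body (76 mm by 85 mm) begins 54 mm behind the grasp point. The pads swing forward as they close: fully open they stand 13 mm farther back than shut.
Start: joints at [1.603, 0.255, 0.108, 0, -1.424, -0.285], TCP at [0.138, 0.533, 0.239] pointing down, gripper open.
Joint ranges: [-2.95, 2.95], [-1.21, 1.97], [-1.09, 1.5], [-2.87, 1.71], [-2.94, -0.07], [-3.05, 3.05]. Speed limits (rad/s): [2.57, 2.57, 3.14, 3.14, 3.14, 3.14].

## Interface

Orientations are given as a rotation vector (axis times angle).
In Python, from workcell import * gives the robot as it stands.
- The arm moves only by the tool arm_command, never from a script. Its argument "steps" is one flat list of numbers, 5 for each row, row after row: the shift along the tool's x, y, z in mm, then the turn about the tool's z in rad, then the closure, from 0 (fully open) to 1 (shut). In form: [x, y, z, yaw, hand, x, y, z, yaw, hand, ...]. A call has exactly 8 rows; each row shifts and turns the commanded pose from where the row before left it, along the tool's axes as they then stand; what a row does not reach is not made up. A row lasts 1/8 s, in which the tool goes at most 62.5 mm and 10.7 degrees, less where a joint would pass 70% of its speed; a pose out of reach is approached as far as the arm can. A call is refused whole if a number of a shift passes 62.5 or a number of a turn 0.188, either way. A call with a gripper value outside its range is refused whole. The fingers move at their own pace and stop on an object; "force" is the grip in N (left out, the last holds). Time passes only in rows, so rows that do not move let the fingers close, or fill a call up. It gives the time, the measured TCP pose, the force and the opening at its end, in the units of the state.
- read_state(): the state, without advancing time (a new reading comes with each control period).
- get_image(name): name is "scene" or "top" or "wrist"; returns a dict with "img" (400x640x3 uint8, red, green, blue), "depth" (400x640 float32, m along the optical axis (not along the pixel's ray), 0 where there is no reading), "fx", "fy", "cx", "cy" (pixels), "R" (3x3) and "t" (3): a world point X has camera coordinates R X + t. Camera axes: x right, y down, z forward; pixel columns grow to the right and rows downward; lengths in m; the calibration is good to about 2 mm. A picture is of the moment at which its call begins.
- close_job(): hands the job in, once; it reports no verdict.
The state is a dict: "t": time; "joint_positions": joint angles; "dq": joint speeds; "joint_torque": joint torques, N m; "tool_pos": TCP position; "ee_rot": TCP orientation; "wrist_force": force on the tool from outside, world axes, zero at the start; "wrist_torque": the same for the moment, N m; "finger_gap": finger opening in m.
Only numpy, scipy, OpenCV 4.12 (cv2) and the standard library are available. Lean on these libraries where they do the work, as an engineer would, in place of code of your own. Each camera call takes 0.05 s, during which the arm holds its last target. There are 200 camera calls.

## Working session

There is one attempt and no reset: what is moved stays moved. The work goes in short steps, Python scripts to look and compute and a tool call to move; the robot and the scene stay as the last step left them, time stands still between calls to the robot, and variables do not carry over. Pictures are saved under pics/ and viewed, on a budget of 10 in all, crops included, one or two more only if the job needs it, and the job is handed in when it is done.

Besides the shell and the picture viewer there is one more tool, called after ">>>" as a command line: name --argument value ..., lists and objects as JSON in quotes. arm_command: Moves the arm, as the interface text tells. Its arguments: {"type":"object","properties":{"steps":{"type":"array"},"force":{"type":"number"}},"required":["steps"]}

```bash
mkdir -p pics; ls; python3 - <<'E'
from workcell import *
import cv2,numpy as np
print(read_state())
for n in("scene","top"):
    d=get_image(n);cv2.imwrite(f"pics/{n}0.png",d["img"][:,:,::-1]);np.savez(f"{n}0.npz",**d)
    print(n,d["fx"],d["cx"],d["cy"],d["R"].round(3).tolist(),d["t"])
E
```

```text
pics
{'t': 0.0, 'joint_positions': array([ 1.60263790e+00,  2.55785532e-01,  1.06965625e-01, -4.70744013e-04,
       -1.42388192e+00, -2.84575471e-01]), 'dq': array([ 0.00037497,  0.00097364, -0.00083196,  0.00065529,  0.00013997,
       -0.00099027]), 'joint_torque': array([-1.72220501e-05, -3.86633849e+01,  2.37939799e+01,  5.36546499e+00,
       -6.20168066e-03, -8.45179073e-07]), 'tool_pos': array([0.13736573, 0.5320672 , 0.23836066]), 'ee_rot': array([ 3.11458939e+00, -3.95799363e-01, -2.50515441e-04]), 'wrist_force': array([ 0.65383641, -0.2371905 ,  0.41153026]), 'wrist_torque': array([ 0.08929024, -0.03496986,  0.01047396]), 'finger_gap': 0.08519994248574916}
scene 480.68576063877464 314.79661294438824 201.54534866414502 [[-0.582, 0.813, -0.002], [0.536, 0.383, -0.753], [-0.611, -0.439, -0.659]] [ 0.29827888 -0.21330377  1.38622608]
top 425.7321941813992 324.6025783492393 197.30207989922008 [[0.026, -1.0, -0.017], [-0.993, -0.024, -0.112], [0.111, 0.02, -0.994]] [0.00895558 0.51152736 1.07621731]
```

View pics/scene0.png

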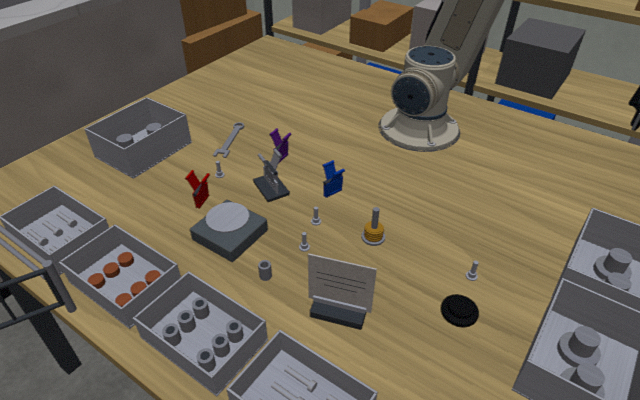

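View pics/top0.png

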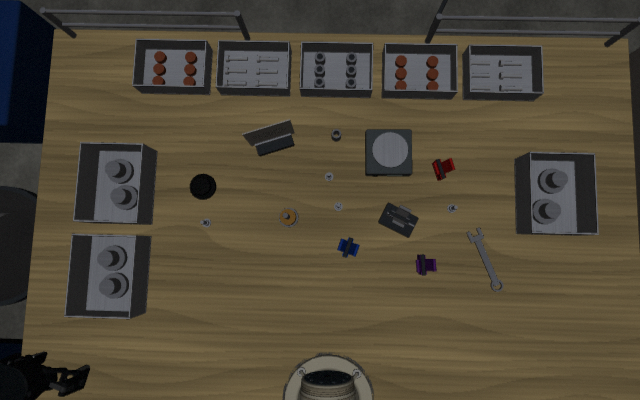

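The scene view shows the stack at (374,228), pan at (228,216), clip on its rest at (270,175) and card at (340,285). In the top view they are at (289,216), (390,149), (399,218) and (270,138). Next I measure them using depth and rays.

```bash
cat > h.py <<'E'
import numpy as np,cv2
from workcell import *
def cloud(d):
    v,u=np.mgrid[:400,:640]; z=d["depth"]
    c=np.stack([(u-d["cx"])/d["fx"]*z,(v-d["cy"])/d["fy"]*z,z],-1)
    return (c-d["t"])@d["R"]
def onplane(d,u,v,h):
    r=d["R"].T@np.array([(u-d["cx"])/d["fx"],(v-d["cy"])/d["fy"],1]);o=-d["R"].T@d["t"]
    return o+r*(h-o[2])/r[2]
def rect(P):
    r=cv2.minAreaRect(P[:,:2].astype(np.float32)*1000);return np.round(r[0],1),np.round(r[1],1),round(r[2],1)
E
python3 - <<'E'
from h import *
T=dict(np.load("top0.npz"));S=dict(np.load("scene0.npz"))
PT=cloud(T);PS=cloud(S)
def sel(P,c,r,z0,z1,img=None):
    m=(np.hypot(P[...,0]-c[0],P[...,1]-c[1])<r)&(P[...,2]>z0)&(P[...,2]<z1);return P[m],(img[m] if img is not None else None)
for n,(u,v),h in [("stack",(289,216),.03),("scale",(390,149),.05),("rest",(399,218),.02),("card",(270,138),.08),("b",(329,176),.04),("b",(338,206),.04),("b",(452,209),.04),("b",(206,222),.04),("socket",(336,134),.036),("cap",(203,187),.02),("red",(443,168),.06),("blue",(348,247),.06),("purple",(426,265),.06)]:
    print(n,onplane(T,u,v,h).round(3))
st=onplane(T,289,216,.03);sc=onplane(T,390,149,.057);re=onplane(T,399,218,.02);ca=onplane(T,270,138,.08)
for nm,P in(("top",PT),("scene",PS)):
    print(nm)
    for lab,c,r,z0,z1 in [("rod",st,.06,.045,.1),("stack",st,.06,.008,.1),("pan",sc,.07,.05,.07),("base",sc,.1,.03,.04),("foot",re,.06,.007,.016),("clip",re,.06,.05,.13),("cliptop",re,.06,.095,.13),("cardtop",ca,.09,.12,.15),("card",ca,.09,.05,.15)]:
        Q,_=sel(P,c,r,z0,z1)
        if len(Q)>3: print(lab,len(Q),Q.mean(0).round(4),Q[:,2].max().round(4),*rect(Q))
E
```

```text
stack [0.46  0.113 0.03 ]
scale [ 0.638 -0.143  0.05 ]
rest [ 0.463 -0.172  0.02 ]
card [0.652 0.162 0.08 ]
b [0.566 0.012 0.04 ]
b [ 0.488 -0.013  0.04 ]
b [ 0.488 -0.304  0.04 ]
b [0.439 0.324 0.04 ]
socket [ 0.678 -0.004  0.036]
cap [0.532 0.343 0.02 ]
red [ 0.589 -0.276  0.06 ]
blue [ 0.385 -0.04   0.06 ]
purple [ 0.346 -0.233  0.06 ]
top
rod 33 [0.4578 0.116  0.0784] 0.0889 [458.1 116.7] [11.6 13.2] 47.1
stack 222 [0.4576 0.1153 0.0373] 0.0889 [458.6 116.2] [41.6 45.9] 78.6
pan 998 [ 0.6348 -0.1417  0.0572] 0.0641 [ 635.1 -141.8] [90.3 90.5] 77.1
base 1039 [ 0.6267 -0.1386  0.0358] 0.04 [ 632.8 -142. ] [119.4 118.4] 1.0
foot 472 [ 0.4542 -0.1685  0.0117] 0.016 [ 458.3 -170.9] [89.7 59.5] 64.7
clip 302 [ 0.4637 -0.1648  0.0872] 0.113 [ 462.1 -164.6] [51.8 46.6] 65.1
cliptop 102 [ 0.4644 -0.1652  0.1052] 0.113 [ 462.3 -164.4] [29.4 46.9] 64.2
cardtop 187 [0.6634 0.1656 0.134 ] 0.145 [663.9 164.6] [  5.4 119.4] 18.1
card 579 [0.6634 0.1645 0.102 ] 0.145 [663.9 164.6] [  5.5 119.4] 18.1
scene
rod 111 [0.4631 0.1192 0.0687] 0.0868 [461.  118.7] [14.  13.6] 86.8
stack 443 [0.4666 0.1211 0.037 ] 0.0868 [462.7 119.2] [45.5 41.8] 31.2
pan 1034 [ 0.638  -0.1398  0.0567] 0.0607 [ 636.1 -141.7] [92.1 90.5] 57.3
base 1230 [ 0.6542 -0.1218  0.0354] 0.0396 [ 636.1 -141.7] [122.8 124.4] 0.9
foot 445 [ 0.4697 -0.1649  0.0114] 0.0156 [ 460.3 -171.1] [92.1 60.9] 65.1
clip 316 [ 0.4631 -0.1598  0.082 ] 0.1099 [ 464.6 -164.5] [52.6 46.9] 72.9
cliptop 91 [ 0.4625 -0.161   0.1043] 0.1099 [ 464.8 -162.7] [34.5 46.8] 64.3
cardtop 629 [0.6657 0.1671 0.1316] 0.1424 [666.1 165.5] [  7.6 119.3] 20.0
card 2313 [0.6661 0.1665 0.0984] 0.1424 [665.9 165.2] [  8.1 119.8] 19.4
```

>>> arm_command --steps '[46, 35, 0, 0, 0, 46, 35, 0, 0, 0, 46, 35, 0, 0, 0, 46, 35, 0, 0, 0, 46, 35, 0, 0, 0, 46, 35, 0, 0, 0, 46, 35, 0, 0, 0, 46, 35, 0, 0, 0]' --force 30

```text
t: 1.1
tool_pos: [0.4244, 0.1677, 0.2391]
ee_rot: [-3.117, 0.396, 0.0]
wrist_force: [0.1, 1.1, -0.3]
finger_gap: 0.0853
```

```bash
cat >> h.py <<'E'
from scipy.spatial.transform import Rotation as Ro
def go(s,x,y,z,ang=None):
    "tool-axis shift in mm to world TCP (x,y,z) m; turn to bring tool y to world angle ang deg"
    R=Ro.from_rotvec(s["ee_rot"]).as_matrix();d=R.T@(np.array([x,y,z])-s["tool_pos"])*1000
    a=np.degrees(np.arctan2(R[1,1],R[0,1]));t=None if ang is None else ((a-ang+90)%180-90)
    return d.round(1),round(a,1),t if t is None else round(np.radians(t),3)
E
python3 - <<'E'
from h import *
s=read_state();print(s["joint_positions"].round(3),s["tool_pos"],s["wrist_force"]);print(go(s,.46,.118,.12),go(s,.46,.118,.054,-25))
d=get_image("wrist");cv2.imwrite("pics/w0.png",d["img"][:,:,::-1])
print(np.array(-d["R"].T@d["t"]).round(3),d["fx"])
E
```

```text
[ 0.721  0.069 -0.118 -0.    -1.384  0.597] [0.42444299 0.16766015 0.23912258] [ 0.11732343  1.06010191 -0.2582894 ]
(array([ 46.9,  39.2, 119.1]), np.float64(-104.5), None) (array([ 46.9,  39.2, 185.1]), np.float64(-104.5), np.float64(-1.387))
[0.501 0.148 0.374] 308.8674706473567
```

>>> arm_command --steps '[12, 10, 15, 0, 0, 12, 10, 15, 0, 0, 12, 10, 15, 0, 0, 11, 9, 15, 0, 0, 0, 0, 15, 0.18, 0, 0, 0, 15, 0.18, 0, 0, 0, 15, 0.18, 0, 0, 0, 14, 0.18, 0]'

```text
t: 2.15
tool_pos: [0.4595, 0.1197, 0.1191]
ee_rot: [2.773, -1.476, -0.0]
wrist_force: [-0.5, 0.8, -0.4]
finger_gap: 0.0853
```

```bash
python3 - <<'E'
from h import *
d=get_image("wrist");cv2.imwrite("pics/w1.png",d["img"][:,:,::-1])
s=read_state();print(s["joint_positions"].round(3),s["tool_pos"],go(s,.46,.118,.054))
P=cloud(d);m=(d["depth"]>0)&(np.hypot(P[...,0]-.46,P[...,1]-.118)<.03)&(P[...,2]>.05)&(P[...,2]<.095)
Q=P[m];print(len(Q),Q.mean(0),Q[:,2].max(),rect(Q))
v,u=np.where(m);print(u.min(),u.max(),v.min(),v.max())
E
```

```text
[ 5.860e-01  1.850e-01 -3.050e-01 -1.000e-03 -1.085e+00 -0.000e+00] [0.45834511 0.11937131 0.11722672] (array([ 2.1, -0.9, 63.2]), np.float64(-146.5), None)
750 [0.45964509 0.11455435 0.07619908] 0.08615478324799022 (array([458.2, 116.5]), array([13.6, 13.8]), 40.5)
310 332 209 248
```

View pics/w1.png

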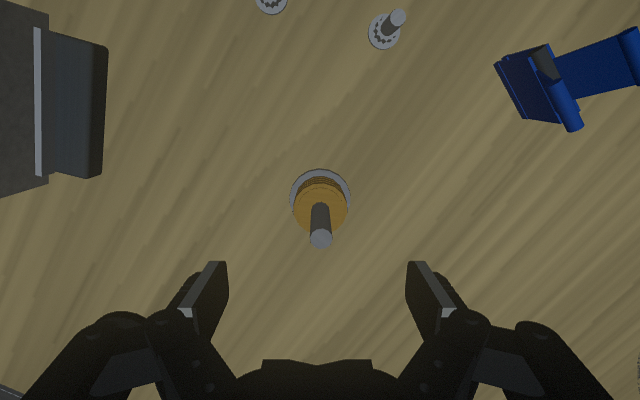

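The rod tip is at (321,238), midway between the fingers. I descend and grip it.

>>> arm_command --steps '[2, 1, 20, 0, 0, 0, 0, 20, 0, 0, 0, 0, 15, 0, 0, 0, 0, 8, 0, 0, 0, 0, 0, 0, 0.5, 0, 0, 0, 0, 1, 0, 0, 0, 0, 1, 0, 0, 0, 0, 1]' --force 50

```text
t: 3.2
tool_pos: [0.4598, 0.1176, 0.0576]
ee_rot: [-2.777, 1.468, -0.0]
wrist_force: [0.2, -1.2, -4.8]
finger_gap: 0.0132
```

>>> arm_command --steps '[0, 0, 0, 0, 1, 0, 0, -4, 0, 1, 0, 0, -12, 0, 1, 0, 0, -20, 0, 1, 0, 0, -20, 0, 1, 0, 0, -20, 0, 1, 0, 0, -18, 0, 1, 0, 0, -6, 0, 1]'

```text
t: 4.2
tool_pos: [0.4603, 0.1179, 0.1588]
ee_rot: [-2.775, 1.467, -0.002]
wrist_force: [-0.3, 0.4, -3.9]
finger_gap: 0.0127
```

```bash
python3 - <<'E'
from h import *
s=read_state();print(s["tool_pos"],s["wrist_force"],s["finger_gap"],go(s,.6355,-.142,.1305))
d=get_image("wrist");cv2.imwrite("pics/w2.png",d["img"][:,:,::-1])
P=cloud(d);m=(d["depth"]>0)&(np.hypot(P[...,0]-.46,P[...,1]-.118)<.04)&(P[...,2]>.085)&(P[...,2]<.15)
h=cv2.cvtColor(d["img"],cv2.COLOR_RGB2HSV);b=m&(h[...,1]>120)&(h[...,0]<25)
for M in(m,b):
    Q=P[M];print(len(Q),Q.mean(0),Q[:,2].min(),Q[:,2].max(),rect(Q))
E
```

```text
[0.46034761 0.11793165 0.15877213] [-0.25896374  0.44304176 -3.88314375] 0.012685546091318098 (array([313.4,   1.7,  28.3]), np.float64(-145.7), None)
4012 [0.46609918 0.10805457 0.12487504] 0.10171773509870025 0.14997065339434942 (array([464.3, 110.4]), array([51.4, 34. ]), 32.8)
2571 [0.46573752 0.10843562 0.13041587] 0.10981701448902312 0.1360401906871703 (array([464. , 111.6]), array([40.6, 26.7]), 34.2)
```

View pics/w2.png

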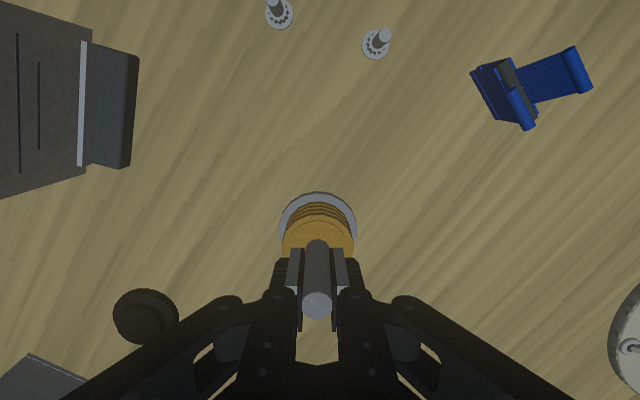

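The rod tip is at (317,305) and the foot disc at (318,215), so the stack hangs straight in the fingers. I carry it to the pan.

>>> arm_command --steps '[25, 0, 0, 0, 1, 40, 1, 0, 0, 1, 45, 0, 0, 0, 1, 50, 1, 0, 0, 1, 50, 0, 0, 0, 1, 45, 0, 0, 0, 1, 38, 0, 0, 0, 1, 20, 0, 0, 0, 1]'

```text
t: 5.25
tool_pos: [0.6345, -0.1439, 0.1554]
ee_rot: [2.775, -1.47, -0.004]
wrist_force: [-1.5, 0.2, -4.0]
finger_gap: 0.0125
```

```bash
python3 - <<'E'
from h import *
s=read_state();print(s["joint_positions"].round(3),s["wrist_force"],s["finger_gap"])
d=get_image("wrist");cv2.imwrite("pics/w3.png",d["img"][:,:,::-1])
P=cloud(d);m=(d["depth"]>0)&(np.hypot(P[...,0]-.6355,P[...,1]+.142)<.07)&(P[...,2]>.05)&(P[...,2]<.064)
Q=P[m];print(len(Q),Q.mean(0),rect(Q))
f=(d["depth"]>0)&(np.hypot(P[...,0]-.6355,P[...,1]+.142)<.04)&(P[...,2]>.08)&(P[...,2]<.108)
Q=P[f];print("foot",len(Q),Q.mean(0),Q[:,2].min(),rect(Q))
(a,b),r=cv2.minEnclosingCircle((P[m][:,:2]*1000).astype(np.float32));print("pan",a,b,r)
s=read_state();print(s["tool_pos"],go(s,.6355,-.142,.116))
E
```

```text
[ 0.016  0.489  0.241 -0.    -1.326  0.58 ] [-1.51190061  0.21866664 -4.02633596] 0.012548174293805284
5485 [ 0.644917   -0.15535246  0.05750251] (array([ 637.9, -147.4]), array([91.2, 80. ]), 36.0)
foot 1157 [ 0.64158994 -0.15627742  0.10429221] 0.09851776175881267 (array([ 638.3, -151.4]), array([51.4, 34.4]), 33.1)
pan 634.5482788085938 -142.57785034179688 46.05440902709961
[ 0.63526126 -0.14541924  0.15519609] (array([-2.7, -2.2, 39.2]), np.float64(-145.9), None)
```

>>> arm_command --steps '[-2, -1, 8, 0, 1, 0, 0, 10, 0, 1, 0, 0, 8, 0, 1, 0, 0, 6, 0, 1, 0, 0, 3, 0, 1, 0, 0, 2, 0, 1, 0, 0, 1, 0, 1, 0, 0, 0, 0, 1]'

```text
t: 6.3
tool_pos: [0.6342, -0.14, 0.1194]
ee_rot: [-2.777, 1.469, -0.0]
wrist_force: [0.2, -0.2, -3.6]
finger_gap: 0.0124
```

>>> arm_command --steps '[0, 0, 1, 0, 1, 0, 0, 1, 0, 1, 0, 0, 1, 0, 1, 0, 0, 1, 0, 1, 0, 0, 0, 0, 1, 0, 0, 0, 0, 1, 0, 0, 0, 0, 1, 0, 0, 0, 0, 1]'

```text
t: 7.3
tool_pos: [0.6342, -0.14, 0.1153]
ee_rot: [2.777, -1.468, 0.0]
wrist_force: [0.7, -0.0, -3.9]
finger_gap: 0.013
```

>>> arm_command --steps '[0, 0, 1, 0, 1, 0, 0, 1, 0, 1, 0, 0, 1, 0, 1, 0, 0, 1, 0, 1, 0, 0, 0, 0, 1, 0, 0, 0, 0, 1, 0, 0, 0, 0, 1, 0, 0, 0, 0, 1]'

```text
t: 8.3
tool_pos: [0.6342, -0.14, 0.1114]
ee_rot: [-2.777, 1.469, -0.0]
wrist_force: [0.5, 0.7, -2.0]
finger_gap: 0.0126
```

>>> arm_command --steps '[0, 0, 1, 0, 1, 0, 0, 1, 0, 1, 0, 0, 1, 0, 1, 0, 0, 0.5, 0, 1, 0, 0, 0, 0, 1, 0, 0, 0, 0, 1, 0, 0, 0, 0, 1, 0, 0, 0, 0, 1]'

```text
t: 9.3
tool_pos: [0.6342, -0.14, 0.1079]
ee_rot: [-2.777, 1.468, -0.0]
wrist_force: [-0.2, -0.7, 0.1]
finger_gap: 0.0126
```

>>> arm_command --steps '[0, 0, 0, 0, 0.7, 0, 0, 0, 0, 0.6, 0, 0, 0, 0, 0.4, 0, 0, 0, 0, 0.2, 0, 0, 0, 0, 0, 0, 0, 0, 0, 0, 0, 0, -10, 0, 0, 0, 0, -20, 0, 0]'

```text
t: 10.3
tool_pos: [0.6337, -0.1399, 0.1379]
ee_rot: [2.777, -1.468, -0.002]
wrist_force: [0.3, 0.6, -0.1]
finger_gap: 0.0858
```

>>> arm_command --steps '[0, 0, -30, 0, 0, 0, 0, -30, 0, 0, 0, 0, -20, 0, 0, 0, 0, 0, 0.18, 0, 0, 0, 0, 0.18, 0, 0, 0, 0, 0.18, 0, 0, 0, 0, 0.18, 0, 0, 0, 0, 0.18, 0]'

```text
t: 11.3
tool_pos: [0.6342, -0.14, 0.2187]
ee_rot: [-1.854, 2.535, -0.001]
wrist_force: [-0.2, -0.3, 0.8]
finger_gap: 0.0854
```

```bash
python3 - <<'E'
from h import *
s=read_state();print(s["tool_pos"],s["joint_positions"].round(3),s["finger_gap"]);print(go(s,.463,-.1645,.2,-25.3))
d=get_image("wrist");cv2.imwrite("pics/w4.png",d["img"][:,:,::-1])
P=cloud(d);r=np.hypot(P[...,0]-.6355,P[...,1]+.142)
m=(d["depth"]>0)&(r<.035)&(P[...,2]>.115)&(P[...,2]<.15);Q=P[m];print("rod top",len(Q),Q.mean(0),Q[:,2].max(),rect(Q))
E
```

```text
[ 0.63419256 -0.14003683  0.21869747] [ 0.023  0.462  0.357  0.    -1.466 -0.331] 0.08535026206531392
(array([ 75.2, 155.7,  18.5]), np.float64(162.4), np.float64(0.134))
rod top 371 [ 0.63239988 -0.14213692  0.13189887] 0.13705860170678522 (array([ 632.8, -140.7]), array([13.3, 13.4]), 73.7)
```

View pics/w4.png

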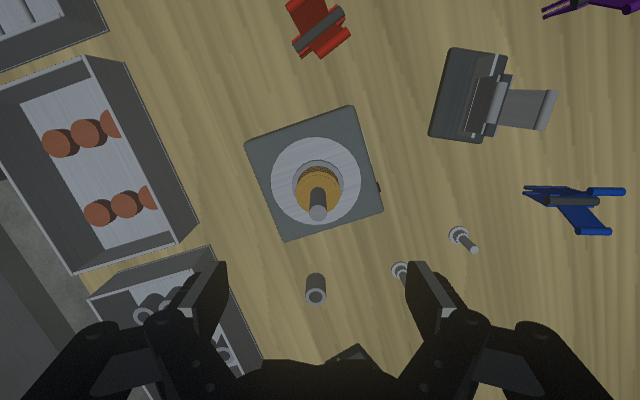

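The stack stands upright on the pan at (318,190), released and centred within about 2 mm. Next I move above the clip.

>>> arm_command --steps '[11, 22, 0, 0, 0, 13, 27, 0, 0, 0, 13, 27, 0, 0, 0, 13, 27, 0, 0, 0, 13, 27, 0, 0, 0, 12, 26, 0, 0, 0, 0, 0, 9, 0.134, 0, 0, 0, 9, 0, 0]'

```text
t: 12.35
tool_pos: [0.463, -0.1652, 0.2004]
ee_rot: [-1.692, 2.646, -0.002]
wrist_force: [0.0, 0.2, 0.2]
finger_gap: 0.0853
```

```bash
python3 - <<'E'
from h import *
d=get_image("wrist");cv2.imwrite("pics/w5.png",d["img"][:,:,::-1])
s=read_state();print(s["tool_pos"],s["joint_positions"].round(3))
P=cloud(d);r=np.hypot(P[...,0]-.463,P[...,1]+.1645);ok=d["depth"]>0
for n,a,b,R in(("top",.1,.12,.05),("clip",.05,.12,.05),("foot",.007,.016,.07),("blade",.04,.05,.06)):
    m=ok&(r<R)&(P[...,2]>a)&(P[...,2]<b);Q=P[m]
    if len(Q)>5: print(n,len(Q),Q.mean(0).round(4),Q[:,2].max(),rect(Q))
print(go(s,.463,-.1645,.093,-25.3))
E
```

```text
[ 0.46242672 -0.16490255  0.19865302] [-2.300e-02  1.560e-01 -1.210e-01 -1.000e-03 -1.295e+00 -4.090e-01]
top 779 [ 0.4607 -0.1663  0.1076] 0.11020298215880912 (array([ 461.1, -165.3]), array([30.6, 47.7]), 64.5)
clip 2559 [ 0.4605 -0.1664  0.089 ] 0.11020298215880912 (array([ 461. , -165.4]), array([51.9, 47.6]), 65.1)
foot 2683 [ 0.4497 -0.1895  0.0124] 0.015841390406897655 (array([ 451.9, -184.6]), array([62.8, 60.1]), 64.1)
blade 103 [ 0.4472 -0.194   0.0452] 0.048192354164288964 (array([ 448.3, -196. ]), array([24.3, 10.2]), 75.5)
(array([ -0.6,  -0.5, 105.7]), np.float64(155.3), np.float64(0.01))
```

View pics/w5.png

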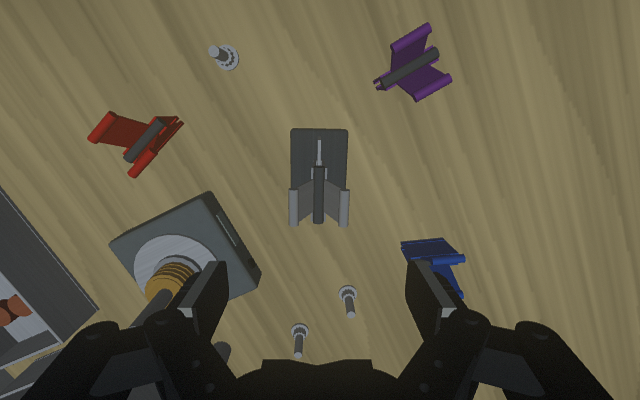

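The clip is centred between the pads: its rolls are at columns 293 and 345, rows 190–227. Tool yaw is aligned with it.

>>> arm_command --steps '[0, 1, 25, 0, 0, 0, 0, 25, 0, 0, 0, 0, 22, 0, 0, 0, 0, 18, 0, 0, 0, 0, 12, 0, 0, 0, 0, 5, 0, 0, 0, 0, 0, 0, 0.2, 0, 0, 0, 0, 0.35]' --force 40

```text
t: 13.4
tool_pos: [0.4625, -0.1648, 0.0934]
ee_rot: [-1.689, 2.648, -0.001]
wrist_force: [-0.7, 0.0, -0.3]
finger_gap: 0.0555
```

>>> arm_command --steps '[0, 0, 0, 0, 0.45, 0, 0, 0, 0, 0.5, 0, 0, 0, 0, 0.55, 0, 0, 0, 0, 0.6, 0, 0, 0, 0, 0.7, 0, 0, 0, 0, 0.8, 0, 0, 0, 0, 0.8, 0, 0, 0, 0, 0.8]'

```text
t: 14.4
tool_pos: [0.462, -0.1647, 0.0928]
ee_rot: [1.688, -2.649, -0.0]
wrist_force: [-0.8, -0.3, -0.9]
finger_gap: 0.0224
```

```bash
python3 - <<'E'
from h import *
d=get_image("wrist");cv2.imwrite("pics/w6.png",d["img"][:,:,::-1])
s=read_state();print(s["tool_pos"],s["wrist_force"],s["finger_gap"])
E
```

```text
[ 0.46199936 -0.16471982  0.09279785] [-0.47595626  1.00685982 -0.16597833] 0.02204663370515759
```

View pics/w6.png

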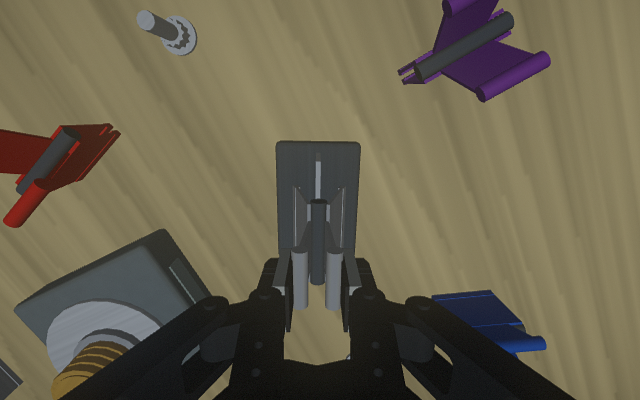

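The clip is fully open: rolls at columns 300 and 335, jaws spread either side of the blade, gap about 24 mm. I lift it straight up.

>>> arm_command --steps '[0, 0, 0, 0, 1, 0, 0, -4, 0, 1, 0, 0, -10, 0, 1, 0, 0, -15, 0, 1, 0, 0, -25, 0, 1, 0, 0, -35, 0, 1, 0, 0, -40, 0, 1, 0, 0, -25, 0, 1]'

```text
t: 15.45
tool_pos: [0.4624, -0.165, 0.2499]
ee_rot: [-1.687, 2.647, -0.004]
wrist_force: [0.5, -0.6, -1.6]
finger_gap: 0.0222
```

```bash
python3 - <<'E'
from h import *
s=read_state();print(s["tool_pos"],s["wrist_force"],s["finger_gap"],s["joint_positions"].round(3))
T=dict(np.load("top0.npz"));S=dict(np.load("scene0.npz"))
for d in(T,S):
    P=cloud(d);m=(d["depth"]>0)&(np.hypot(P[...,0]-.665,P[...,1]-.165)<.09)&(P[...,2]>.06)&(P[...,2]<.15);Q=P[m]
    vx,vy,x,y=cv2.fitLine(Q[:,:2].astype(np.float32),cv2.DIST_HUBER,0,1e-4,1e-4).ravel();a=np.degrees(np.arctan2(vy,vx));t=(Q[:,:2]-[x,y])@[vx,vy];c=(np.percentile(t,1)+np.percentile(t,99))/2
    print(a,x+c*vx,y+c*vy)
d=get_image("wrist");cv2.imwrite("pics/w7.png",d["img"][:,:,::-1])
P=cloud(d);p=s["tool_pos"];m=(d["depth"]>0)&(np.hypot(P[...,0]-p[0],P[...,1]-p[1])<.05)&(P[...,2]>p[2]-.1)&(P[...,2]<p[2]-.02);Q=P[m];print("clip low",len(Q),Q[:,2].min()-p[2],np.percentile(Q[:,2]-p[2],[1,5,20]),rect(Q))
E
```

```text
[ 0.46244239 -0.16498951  0.2498534 ] [ 0.49008426 -0.57867543 -1.63718075] 0.022170008662789068 [-2.200e-02  1.320e-01 -2.000e-02  1.000e-03 -1.416e+00 -4.140e-01]
-71.11854 0.6634627388112893 0.16415300525300147
-71.26343 0.6664658671730483 0.16547339379253587
clip low 3045 -0.0694038009253766 [-0.06834397 -0.06566385 -0.0573828 ] (array([ 460.7, -165.2]), array([52.9, 36.3]), 63.7)
```

View pics/w7.png

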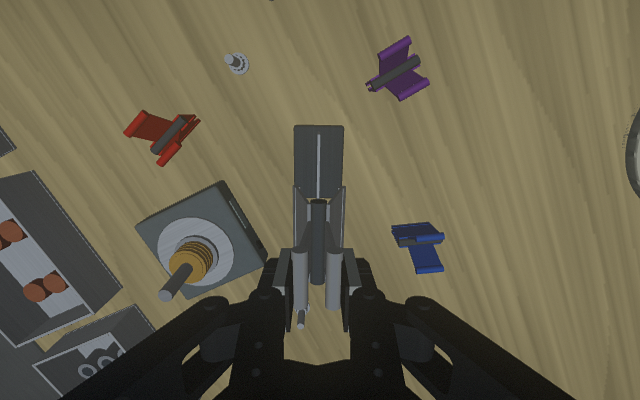

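The clip is held open, clear of its rest, with its underside about 69 mm below the TCP. I turn it to match the card.

>>> arm_command --steps '[0, 0, 0, -0.1, 1, 0, 0, 0, -0.13, 1, 0, 0, 0, -0.15, 1, 0, 0, 0, -0.15, 1, 0, 0, 0, -0.13, 1, 0, 0, 0, -0.1, 1, -6, -8, 0, 0, 1, -18, -22, 0, 0, 1]'

```text
t: 16.5
tool_pos: [0.483, -0.1323, 0.2473]
ee_rot: [-2.547, 1.839, -0.001]
wrist_force: [0.9, 0.3, 0.3]
finger_gap: 0.0223
```

>>> arm_command --steps '[-28, -34, 0, 0, 1, -33, -40, 0, 0, 1, -35, -42, 0, 0, 1, -35, -42, 0, 0, 1, -33, -40, 0, 0, 1, -28, -34, 0, 0, 1, -18, -22, 0, 0, 1, -9, -10, 0, 0, 1]'

```text
t: 17.5
tool_pos: [0.6637, 0.1612, 0.2459]
ee_rot: [2.55, -1.834, -0.001]
wrist_force: [0.7, 0.2, -0.2]
finger_gap: 0.0224
```

```bash
python3 - <<'E'
from h import *
s=read_state();print(s["tool_pos"],s["wrist_force"],s["finger_gap"],s["joint_positions"].round(3),go(s,.665,.165,.197,18.8))
d=get_image("wrist");cv2.imwrite("pics/w8.png",d["img"][:,:,::-1])
P=cloud(d);p=s["tool_pos"];ok=d["depth"]>0
m=ok&(np.hypot(P[...,0]-p[0],P[...,1]-p[1])<.05)&(P[...,2]>.176)&(P[...,2]<.23);Q=P[m];print("clip",len(Q),Q[:,2].min()-p[2],rect(Q))
m=ok&(np.hypot(P[...,0]-.665,P[...,1]-.165)<.09)&(P[...,2]>.1)&(P[...,2]<.15);Q=P[m];print("card",len(Q),Q[:,2].max(),rect(Q))
E
```

```text
[0.66369328 0.16118488 0.24587476] [ 0.71185144  0.16452324 -0.2014814 ] 0.022385850331113715 [ 0.466  0.534  0.543 -0.    -1.581 -0.143] (array([-3.2, -2.5, 48.9]), np.float64(-161.5), np.float64(-0.005))
clip 3137 -0.06953794540851468 (array([662.1, 160. ]), array([36.3, 52.7]), 17.4)
card 275 0.14267752565863576 (array([674.8, 132. ]), array([ 2.9, 52.6]), 19.3)
```

View pics/w8.png

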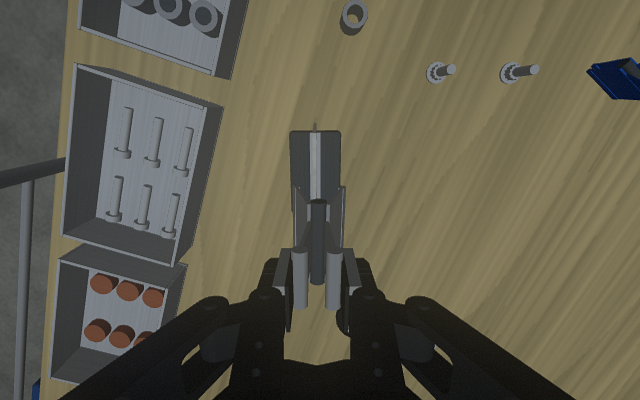

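Jaw tips are at columns 295 and 344, and the card edge runs between them at about column 316. I make a small correction and begin to descend.

>>> arm_command --steps '[-1, -1, 0, 0, 1, -2, -1, 4, 0, 1, 0, 0, 6, 0, 1, 0, 0, 6, 0, 1, 0, 0, 6, 0, 1, 0, 0, 4, 0, 1, 0, 0, 2, 0, 1, 0, 0, 0, 0, 1]'

```text
t: 18.55
tool_pos: [0.6643, 0.1627, 0.2187]
ee_rot: [2.551, -1.834, -0.0]
wrist_force: [-0.4, 0.2, -1.6]
finger_gap: 0.0225
```

```bash
cat > chk.py <<'E'
from h import *
import sys
s=read_state();p=s["tool_pos"];R=Ro.from_rotvec(s["ee_rot"]).as_matrix();print(p,s["wrist_force"],s["finger_gap"])
for n in("wrist","scene","top"):
    d=get_image(n);cv2.imwrite(f"pics/{sys.argv[1]}_{n}.png",d["img"][:,:,::-1]);P=(cloud(d)-p)@R*1000;ok=d["depth"]>0   # tool frame, mm
    near=ok&(abs(P[...,0])<75)&(abs(P[...,1])<25)
    # card: beyond the clip's ends along the edge; below/at top edge
    zc=(p[2]-.14)*1000
    c=near&(abs(P[...,0])>28)&(abs(P[...,1])<12)&(P[...,2]>zc-4)&(P[...,2]<zc+40);q=P[c]
    if len(q)>5:print(n,"card",len(q),"y",np.percentile(q[:,1],[5,50,95]).round(1),"x",q[:,0].min().round(1),q[:,0].max().round(1),"z top",q[:,2].min().round(1))
    j=near&(abs(P[...,0])<27)&(P[...,2]>45)&(P[...,2]<75)&(abs(P[...,1])>5);q=P[j]
    for sg in(-1,1):
        k=q[q[:,1]*sg>0]
        if len(k)>5:print(n," jaw",sg,len(k),"y",np.percentile(k[:,1],[5,50,95]).round(1),"x",k[:,0].min().round(1),k[:,0].max().round(1),"zmax",k[:,2].max().round(1))
E
python3 chk.py c1
```

```text
[0.66426307 0.16270019 0.21869606] [-0.38340796  0.20821471 -1.55306083] 0.022455987701540347
wrist card 205 y [-1.3 -0.   0.8] x -61.2 58.7 z top 76.9
wrist  jaw -1 496 y [-16.2 -13.1  -9.8] x -19.9 26.2 zmax 69.4
wrist  jaw 1 534 y [12.5 16.2 19.6] x -20.0 25.7 zmax 69.7
scene card 603 y [-4.6 -2.9 -1. ] x -61.8 57.7 z top 76.3
scene  jaw -1 407 y [-17.8 -14.  -10.5] x -24.6 25.5 zmax 71.5
scene  jaw 1 19 y [ 9.7 12.6 15.6] x -25.1 -21.3 zmax 70.2
top card 159 y [-1.9  0.2  1.2] x -62.0 57.7 z top 75.7
top  jaw 1 63 y [11.4 15.6 19. ] x -24.3 25.0 zmax 70.3
```

The jaws are offset about +1.7 mm from the card's plane. I correct that and finish the descent.

>>> arm_command --steps '[-1.5, -2, 0, 0, 1, 0, 0, 0, 0, 1, 0, 0, 4, 0, 1, 0, 0, 4, 0, 1, 0, 0, 5, 0, 1, 0, 0, 5, 0, 1, 0, 0, 3, 0, 1, 0, 0, 0, 0, 1]'

```text
t: 19.7
tool_pos: [0.6655, 0.1647, 0.1975]
ee_rot: [2.55, -1.834, -0.0]
wrist_force: [0.1, -0.2, -0.9]
finger_gap: 0.0224
```

```bash
python3 chk.py c2; python3 - <<'E'
import cv2
a=cv2.imread("pics/c2_wrist.png")[90:340,200:450];b=cv2.imread("pics/c2_scene.png")[120:370,180:430]
cv2.imwrite("pics/c2.png",cv2.hconcat([cv2.resize(x,(400,400),interpolation=2) for x in(a,b)]))
E
```

```text
[0.66553897 0.1647011  0.19745271] [ 0.1446107  -0.17812338 -0.86602707] 0.0223505388814557
wrist card 353 y [0.1 1.4 2.9] x -60.1 60.2 z top 54.7
wrist  jaw -1 497 y [-16.2 -13.   -9.8] x -20.0 26.0 zmax 69.7
wrist  jaw 1 533 y [12.5 16.1 19.6] x -19.6 25.6 zmax 69.7
scene card 607 y [-2.6 -1.   0.9] x -60.3 59.3 z top 55.4
scene  jaw -1 393 y [-18.3 -14.2 -10.4] x -24.5 25.8 zmax 73.2
scene  jaw 1 18 y [ 9.4 12.4 15. ] x -25.1 -21.4 zmax 70.5
top card 163 y [0.3 2.  3.1] x -60.2 59.2 z top 54.1
top  jaw 1 53 y [10.4 15.2 18.8] x -18.9 24.9 zmax 71.4
```

View pics/c2.png

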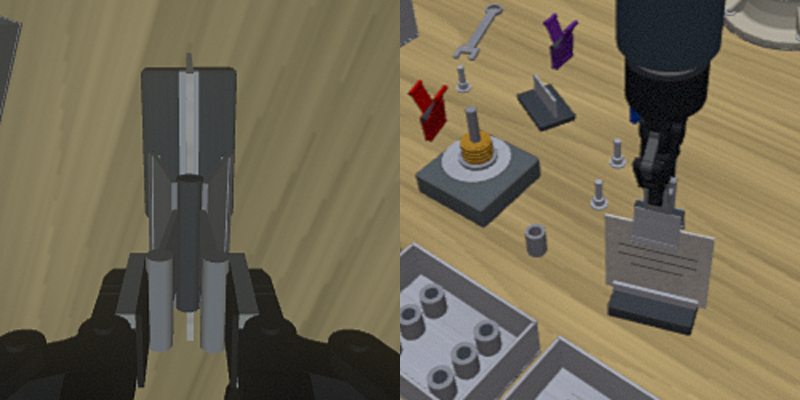

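The left half shows the jaws on either side of the card edge (column 190) with clear gaps. The right half shows the clip astride the card and the kit upright on the pan. I hand the job in.

```bash
python3 -c "
from workcell import *
print(close_job())"
```

```text
the job is handed in; nothing more can be done
None
```

The washer kit is on the scale and released, and the clip is held open over the kit card. I handed the job in at about 20 s of the 54 s allowed.

- **Kit:** I lifted the stack by its rod and lowered it until the pan carried its full weight, with the wrist force back to about 0 N. After release it stood upright, about 2 mm from the pan centre.
- **Clip:** I squeezed it open until it stopped; the gripper reads about 22 mm, and it read 1 to 1.5 mm low on the 14 mm rod. I lifted it off its rest and moved it over the card, still gripped with 40 N.
- **Last checks (wrist camera):**
  - The jaws are centred on the card's plane to about 0.3 mm, and along its edge to about 1 mm.
  - The tips reach about 12 mm below the top edge, with about 8 mm estimated clear on each side.
  - The wrist force is under 1 N, so nothing appears to touch.
- **Disagreement:** The scene and top cameras differ from the wrist camera by 1 to 3 mm in the card's position across its thickness. That is well within the clearance.
- **Bystanders:** The bolts and socket visible in the last view looked undisturbed. I did not measure them again, and the cap and one bolt were out of that view.

I viewed 10 pictures.

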